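# Free the latched door of the bench curing oven

## Task

Open the small bench oven. Its drop-down door is held by a sprung hook inside: reach down through the slot in the front of the oven's top, press the hook's white pad down just until the hook lets go (gently, never jammed hard against its stop), ease the door outwards while the pad is still held down, then lower the door gently all the way down to its stop, let go and move clear. Leave the spool, the parts bin and the jar where they are.

Things in the scene. Friction and masses are not known exactly. Their poses are not given: they have to be found in the camera images.
- oven: Grey steel oven fixed to the bench, 250 mm deep (x), 360 mm wide (y), 200 mm high; origin under its middle. Its x points from the door into the oven, y to the left for one who faces the door, z up. Right of the door it has a control panel.
- slot (a point): Centre of the slot's mouth, level with the oven's top (z 200 mm); axes as the oven's. The slot is 34 mm wide along x: from the shut door's inner face, 17 mm towards -x, to the top panel's edge, 17 mm towards +x. It is 110 mm long along y. The panel is 12 mm thick, open below. Shut fingers fit when they close along y.
- hook: Sprung steel hook inside the oven; origin on its pivot, 123 mm towards +x from the slot's centre, 28 mm below the oven's top. Axes as the oven's at rest; it turns about y, its end near the door going down. It springs back up when let go. More than 18 N on it does damage.
- hook_arm (a point): Point on the hook's arm straight below the slot's centre, 53 mm below the oven's top at rest. Above it a flat white pad (30 mm along x, 36 along y, starting 3 mm behind the door) stands on an adjusting screw. The pad's top is 24 to 40 mm below the oven's top, not given: feel for it. It gives way at 4.5 N, frees the door 7 mm down (7 N), meets a rigid stop at 11 mm (9.5 N).
- hook_tooth (a point): Top of the hook's upright tooth (6 by 12 mm from above), 7 mm towards -x and 40 mm towards +y from the slot's centre, 28 mm below the oven's top at rest. It stands before a lip on the door whose lower edge is 35 mm below the oven's top: with this point below that, the door is free. The door must come out 10 mm there before the pad may be let go.
- door (a joint): Door angle in rad: 0 shut, grows as the door drops open towards the slot's -x side, 1.45 at its stop (nearly level, on rubber buffers). It takes a torque of about 0.45 N m and stays where it is left; 10 mrad of play while hooked.
- door_hinge (a point): Middle of the hinge line, at the lower edge of the door's inner face: 45 mm above the bench, straight below the door-side edge of the slot. The hinge line runs along y. Axes turn with the door: z up the inner face, x normal to that face, into the oven when shut.
- door_edge (a point): Middle of the upper edge of the door's inner face, 155 mm from the hinge. The door is steel with a dark window, 262 mm wide, 14 mm thick, with a thin bar handle outside.
- spool: Grey spool, 54 mm across, 36 mm high, standing on the bench in front of the jar, right of the door; origin at the centre of its underside. To be left alone.
- parts_bin: Blue open parts bin, 120 by 90 by 45 mm, on the bench to the left of the oven; origin at the centre of its underside. To be left alone.
- flux: Small jar, 44 mm across, 75 mm high, on the bench to the right of the oven; origin at the centre of its underside. To be left alone.

How it is judged:
By the outcome, as a careful person would: the job done as asked, in the order asked, and still so for the second after the job is handed in, with the robot touching nothing.
It also fails if it takes over 58 s, if anything falls off the work surface, if the arm or the gripper's body presses on something with over 40 N, if the wrist force passes 120 N, or if a joint passes its speed limit or range.

## Robot

A 7-joint arm with a two-finger parallel gripper is mounted at the origin on the work surface. World frame = base frame: x ahead of the robot, y to its left, z up, the work surface at z = 0. Lengths are in m, angles in degrees, forces in N, time in s.
With the tool pointing down it reaches from about 0.425 to 0.925 m from the base axis. Payload 6.8 kg.
Tool frame: the origin (TCP) lies midway between the tips of the shut fingers; the grasp point (between the pads) lies 19 mm behind it; z points along the fingers, y is the line along which they close (so a half turn about z gives the same grasp; the last joint's range is limited). The gripper opens to 88 mm and grips with 3 to 60 N. Pads are 20 mm wide; open, the fingers measure 115 mm over their backs; the gripper's body (75 mm by 178 mm) begins 61 mm behind the grasp point.
Start: joints at [61.415, 27.33, 1.283, 89.118, -0.659, 63.558, -4.761], TCP at [0.257, -0.624, 0.223] pointing down, gripper open.
Joint ranges: [-169.35, 169.35], [-19.33, 120.38], [-80.79, 83.38], [13.8, 139.57], [-78.32, 258.32], [9.67, 109.79], [-169.56, 169.56]. Speed limits (degrees/s): [136.94, 136.94, 180, 180, 180, 180, 180].

## Interface

Orientations are given as a 3x3 rotation matrix whose columns are the frame's x, y, z axes.
In Python, from cell import * gives the robot as it stands. The module is installed in compiled form; this text tells all that it offers.
- The arm moves only by the tool carry_out, never from a script. Its argument "targets" is a list of rows, each a list of 4 numbers: the shift along the tool's x, y, z in m, then the turn about the tool's z in rad. A call has exactly 10 rows; each row is the pose to reach, as a shift and turn from the pose commanded when the call began, along the tool's axes at that moment; what a row does not reach only later rows make up. A row lasts 1/10 s, in which the tool goes at most 50 mm and 8.59 degrees, less where a joint would pass 70% of its speed; a pose out of reach is approached as far as the arm can. A call with a gripper value outside its range is refused whole. "hand" is the finger opening in m, from 0 to 0.0878, set as the call begins (left out, the last holds). The fingers move at their own pace and stop on an object; "squeeze" is the grip in N (left out, the last holds). Time passes only in rows, so rows that repeat a pose let the fingers close, or fill a call up. It gives the time, the measured TCP pose, the force, the opening and the grip force at its end, in the units of the state.
- get_state(): the state, without advancing time (a new reading comes with each control period).
- capture(name): name is "scene" or "top" or "wrist"; returns a dict with "pixels" (420x560x3 uint8, red, green, blue), "z_map" (420x560 float32, m along the optical axis (not along the pixel's ray), 0 where there is no reading), "vfov" (degrees; the focal length in pixels is half the picture's height over the tangent of half this angle, whatever the lens; pixels are square), "cx", "cy" (the principal point, pixels), "distortion" ([k1, k2, p1, p2, k3] as OpenCV has them; the pictures are not rectified), "rvec" (rotation vector, rad) and "tvec" (3), from world to camera coordinates, as OpenCV has them; the wrist camera has in their place "mount" (4x4, takes a point from camera to tool coordinates, whose origin is the TCP and whose axes are the flange's). Camera axes: x right, y down, z forward; pixel columns grow to the right and rows downward; lengths in m; the calibration is good to about 2 mm. A picture is of the moment at which its call begins: read the wrist's pose just before it.
- sign_off(): hands the job in; it is judged then, once.
The state is a dict: "t": time; "qpos": joint angles; "joint_vel": joint speeds; "joint_efforts": joint torques, N m; "tcp_pos": TCP position; "tcp_rot": TCP orientation; "contact_force": force on the tool from outside, world axes, zero at the start; "torque": the same for the moment, N m; "width": finger opening in m; "finger_force": force on a finger pad.
Only numpy, scipy, OpenCV 4.12 (cv2) and the standard library are available. Lean on these libraries where they do the work, as an engineer would, in place of code of your own. Each camera call takes 0.05 s, during which the arm holds its last target. There are 200 camera calls.

## Working session

There is one attempt and no reset: what is moved stays moved. The work goes in short steps, Python scripts to look and compute and a tool call to move; the robot and the scene stay as the last step left them, time stands still between calls to the robot, and variables do not carry over. Pictures are saved under pics/ and viewed, at most 10 in all, crops included, and the job is handed in when it is done.

Besides the shell and the picture viewer there is one more tool, called after "Call:" in YAML: its name, and indented under it one key for each argument. carry_out: Moves the arm, as the interface text tells. Its arguments: {"type":"object","properties":{"targets":{"type":"array","items":{"type":"array","items":{"type":"number"}}},"hand":{"type":"number"},"squeeze":{"type":"number"}},"required":["targets"]}

```bash
mkdir -p pics
cat > h.py <<'E'
from cell import *
import numpy as np, cv2
def K(c):
    f=210/np.tan(np.radians(c["vfov"])/2); return np.array([[f,0,c["cx"]],[0,f,c["cy"]],[0,0,1.]])
def cloud(name):
    s=get_state(); c=capture(name); h,w=c["z_map"].shape
    v,u=np.mgrid[:h,:w]; p=cv2.undistortPoints(np.stack([u,v],-1).reshape(-1,1,2).astype(float),K(c),np.array(c["distortion"])).reshape(h,w,2)
    z=c["z_map"].astype(float); P=np.dstack([p*z[...,None],z])
    if "rvec" in c:
        R=cv2.Rodrigues(np.array(c["rvec"],float))[0]; W=(P-np.array(c["tvec"]).ravel())@R
    else:
        M=np.array(c["mount"]); W=P@M[:3,:3].T+M[:3,3]; W=W@np.array(s["tcp_rot"]).T+np.array(s["tcp_pos"])
    W[z==0]=np.nan
    return c["pixels"],W,s
E
python3 - <<'E'
from h import *
s=get_state(); print(s)
for n in("scene","top"):
    im,W,_=cloud(n); cv2.imwrite(f"pics/{n}.png",im[...,::-1]); np.save(n,W)
    print(n,np.nanmin(W,(0,1)),np.nanmax(W,(0,1)))
    m=abs(W[...,2]-.2)<.005; print(m.sum())
    if m.sum()>50: print(cv2.minAreaRect(W[m][:,:2].astype(np.float32)))
E
```

```text
{'t': 0.0, 'qpos': array([61.41358042, 27.37467895,  1.27950651, 89.17878761, -0.65954858,
       63.55985801, -4.76147268]), 'joint_vel': array([ 0.01075565,  0.06410883, -0.00565901, -0.08834384,  0.04232239,
       -0.01911824, -0.00307739]), 'joint_efforts': array([-4.52915401e-04, -5.82849598e+01,  1.53440349e+00, -2.72605205e+01,
       -5.43532823e-02,  1.69019890e-02,  1.47593964e-04]), 'tcp_pos': array([ 0.25689745, -0.62352761,  0.22169115]), 'tcp_rot': array([[ 9.24586493e-01,  3.80971323e-01, -8.17440174e-04],
       [ 3.80972180e-01, -9.24585012e-01,  1.65958443e-03],
       [-1.23538858e-04, -1.84585131e-03, -9.99998289e-01]]), 'contact_force': array([-0.9273496 , -0.39035382, -0.41347517]), 'torque': array([-0.02914321, -0.05633965, -0.00260344]), 'finger_force': 0.0, 'width': 0.0880448078551237}
scene [-0.07558899 -1.24053936 -0.56739751] [1.58594817 0.86267471 0.66870703]
15254
((0.44194647669792175, 0.017939254641532898), (0.7316123843193054, 0.3601464629173279), 11.07569408416748)
top [-0.00898226 -1.30901601 -0.65255931] [1.58656081 1.42594023 0.35102952]
16190
((0.6729634404182434, 0.06340427696704865), (0.2682756185531616, 0.3605322539806366), 11.03839111328125)
```

View pics/scene.png

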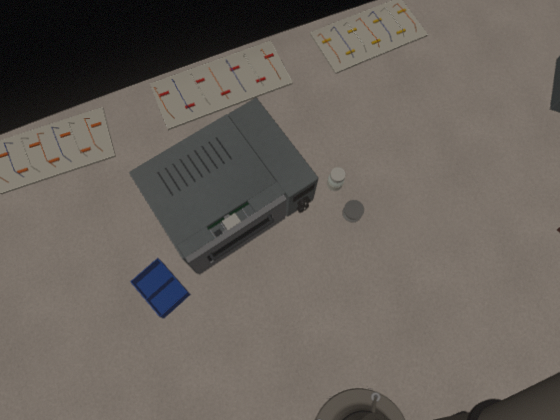

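View pics/top.png

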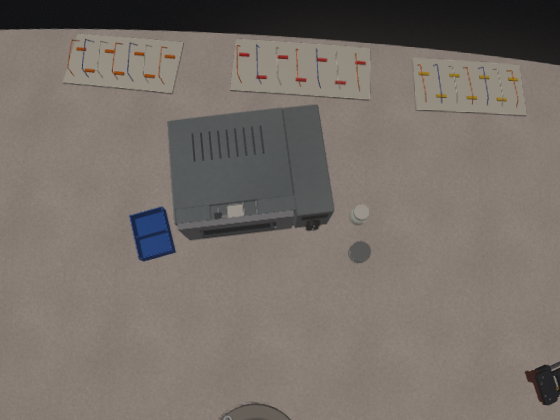

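The scene view shows the slot with the white pad at about (232,221). The top view shows the pad at about (235,211), the jar at (360,214), the spool at (360,252) and the bin at (153,234). The oven door faces the robot.

Run:
```python
from h import *
for n,uv in(("scene",(221,232)),("top",(211,235))):
    W=np.load(n+".npy"); im=cv2.imread(f"pics/{n}.png")
    m=(abs(W[...,2]-.2)<.006)&(W[...,0]>.5)&(W[...,0]<.95)&(abs(W[...,1])<.4)
    nl,lab,st,_=cv2.connectedComponentsWithStats(m.astype(np.uint8)); k=1+np.argmax(st[1:,4]); 
    r=cv2.minAreaRect(W[m][:,:2].astype(np.float32)); print(n,r,cv2.boxPoints(r).round(3).tolist())
    v,u=uv; print("pad",np.nanmedian(W[v-1:v+2,u-1:u+2].reshape(-1,3),0))
    white=(im.min(-1)>130); white[:v-12]=0;white[v+12:]=0;white[:,:u-15]=0;white[:,u+15:]=0
    q=W[white]; print(white.sum(),np.nanmedian(q,0),np.nanmin(q,0),np.nanmax(q,0))
    a=np.radians(11.04)
    for sg in(1,-1):
        ex=np.array([np.cos(a),sg*np.sin(a)]); ey=np.array([-ex[1],ex[0]])
        X=W[m][:,:2]@ex; Y=W[m][:,:2]@ey; print(sg,np.percentile(X,[.1,99.9]),np.percentile(Y,[.1,99.9]))
    for nm,(vv,uu) in dict(scene=dict(jar=(173,337),spool=(209,354),bin=(288,160)),top=dict(jar=(213,361),spool=(252,360),bin=(234,153)))[n].items(): print(nm,W[vv,uu])
```

```text
scene ((0.67010897397995, 0.062385573983192444), (0.2667101323604584, 0.3605721890926361), 11.07569408416748) [[0.5049999952316284, 0.21400000154972076], [0.5740000009536743, -0.14000000059604645], [0.8360000252723694, -0.08900000154972076], [0.765999972820282, 0.26499998569488525]]
pad [0.56513856 0.0828665  0.17406042]
  return np.nanmean(a, axis, out=out, keepdims=keepdims)
Traceback (most recent call last):
ValueError: zero-size array to reduction operation fmin which has no identity
```

```bash
python3 - <<'E' 2>/dev/null
from h import *
a=np.radians(11.06); ex=np.array([np.cos(a),np.sin(a)]); ey=np.array([-ex[1],ex[0]])
for n in("scene","top"):
    W=np.load(n+".npy"); im=cv2.imread(f"pics/{n}.png")
    D=W[...,:2]-np.array([.67,.062]); X=D@ex; Y=D@ey; Z=W[...,2]
    m=(abs(Z-.2)<.006)&(abs(X)<.16)&(abs(Y)<.2); print(n,"rect",np.percentile(X[m],[.2,99.8]),np.percentile(Y[m],[.2,99.8]), np.median(Z[m]))
    s=(Z<.19)&(Z>.02)&(X<-.06)&(X>-.115)&(Y>-.06)&(Y<.14); print("slot",s.sum(),np.percentile(X[s],[1,99]),np.percentile(Y[s],[1,99]))
    p=s&(im.min(-1)>110); print("pad",p.sum(),np.percentile(X[p],[2,50,98]),np.percentile(Y[p],[2,50,98]),np.percentile(Z[p],[10,50,90]))
    for y in np.arange(-.05,.12,.02):
        c=(abs(Y-y)<.003)&(X<-.06)&(X>-.15); o=np.argsort(X[c]); print(round(y,2),[(int(round(1e3*x)),int(round(1e3*z))) for x,z in zip(X[c][o],Z[c][o])][::3])
    for nm,(vv,uu) in dict(scene=dict(jar=(173,337),spool=(209,354),bin=(288,160)),top=dict(jar=(213,361),spool=(252,360),bin=(234,153)))[n].items(): print(nm,W[vv,uu].round(3),X[vv,uu].round(3),Y[vv,uu].round(3))
E
```

```text
scene rect [-0.13210468  0.13190322] [-0.17801684  0.1792659 ] 0.19892860128002615
slot 378 [-0.11187974 -0.06057395] [-0.029924    0.09220647]
pad 149 [-0.10977219 -0.0983004  -0.08596711] [0.02673022 0.0431089  0.0591171 ] [0.17220213 0.1744766  0.17644056]
-0.05 [(-149, -2), (-146, -2), (-142, -2), (-138, 0), (-134, -4), (-133, 117), (-132, 128), (-132, 76), (-132, 173), (-132, 48), (-132, 157), (-132, 71), (-132, 154), (-132, 116), (-131, 183), (-131, 160), (-130, -2), (-130, 201), (-128, -1), (-126, 1), (-125, 0), (-123, 199), (-121, 198), (-118, 199), (-116, 197), (-113, 197), (-111, 199), (-108, 199), (-106, 201), (-103, 196), (-100, 196), (-98, 199), (-96, 197), (-93, 198), (-90, 198), (-87, 200), (-84, 196), (-81, 200), (-76, 196), (-74, 198), (-70, 198), (-67, 200), (-64, 198), (-62, 201)]
-0.03 [(-149, 167), (-148, 170), (-146, -3), (-144, -1), (-140, 2), (-133, -1), (-132, 168), (-132, 63), (-132, 170), (-132, 159), (-132, 181), (-131, 182), (-131, 174), (-131, 2), (-130, 118), (-129, 125), (-129, 143), (-129, 110), (-129, 128), (-126, 0), (-125, 0), (-124, 2), (-120, 199
[... 8670 characters left out ...]
145, -1), (-144, 167), (-142, 1), (-137, 1), (-134, 1), (-131, 185), (-130, 159), (-130, 193), (-129, 5), (-129, -2), (-128, 120), (-127, 100), (-127, 140), (-127, 123), (-126, 123), (-126, -2), (-124, 199), (-123, -2), (-121, 198), (-119, 198), (-117, 200), (-113, 200), (-110, 199), (-106, 202), (-103, 201), (-101, 199), (-99, 200), (-97, 201), (-94, 198), (-92, 199), (-90, 201), (-87, 198), (-83, 202), (-81, 43), (-78, 202), (-78, 199), (-75, 45), (-73, 46), (-73, 197), (-72, 201), (-71, 46), (-69, 41), (-68, 48), (-67, 202), (-66, 49), (-64, 200), (-62, 203), (-62, 201)]
jar [ 0.607 -0.222  0.074] -0.117 -0.266
spool [ 0.513 -0.229  0.037] -0.21 -0.256
bin [0.523 0.312 0.017] -0.096 0.274
```

Call:
carry_out:
  targets:
    - [0.005, -0.005, -0.02, 0]
    - [0.02, -0.02, -0.05, 0]
    - [0.045, -0.044, -0.077, 0]
    - [0.075, -0.073, -0.077, 0]
    - [0.105, -0.102, -0.077, 0]
    - [0.136, -0.132, -0.077, 0]
    - [0.167, -0.162, -0.077, 0]
    - [0.198, -0.192, -0.077, 0]
    - [0.229, -0.223, -0.077, 0]
    - [0.26, -0.254, -0.077, 0]
  hand: 0
  squeeze: 20

```text
t: 1.1
tcp_pos: [0.4009, -0.2884, 0.2994]
tcp_rot: [[0.925, 0.381, -0.0], [0.381, -0.925, 0.0], [-0.0, -0.0, -1.0]]
contact_force: [0.8, -0.7, 0.2]
width: 0.0113
finger_force: 0.0
```

Call:
carry_out:
  targets:
    - [0.034, -0.033, 0, 0.03]
    - [0.068, -0.066, 0, 0.06]
    - [0.102, -0.099, 0, 0.09]
    - [0.136, -0.132, 0, 0.12]
    - [0.17, -0.165, 0, 0.15]
    - [0.204, -0.198, 0, 0.18]
    - [0.238, -0.231, 0, 0.198]
    - [0.268, -0.26, 0, 0.198]
    - [0.285, -0.277, 0, 0.198]
    - [0.293, -0.285, 0, 0.198]

```text
t: 2.1
tcp_pos: [0.5632, 0.0878, 0.2991]
tcp_rot: [[0.981, 0.195, -0.001], [0.195, -0.981, 0.001], [-0.001, -0.001, -1.0]]
contact_force: [-0.7, -0.8, 0.2]
width: 0.0004
finger_force: 0.0
```

```bash
python3 - <<'E' 2>/dev/null
from h import *
s=get_state(); print({k:np.round(s[k],4).tolist() for k in("t","tcp_pos","tcp_rot","contact_force","width")})
im,W,s=cloud("wrist"); cv2.imwrite("pics/w1.png",im[...,::-1]); np.save("w1",W)
E
```

```text
{'t': 2.1, 'tcp_pos': [0.5632, 0.0878, 0.2991], 'tcp_rot': [[0.9808, 0.1952, -0.0009], [0.1952, -0.9808, 0.0011], [-0.0007, -0.0012, -1.0]], 'contact_force': [-0.7468, -0.7537, 0.2365], 'width': 0.0004}
```

View pics/w1.png

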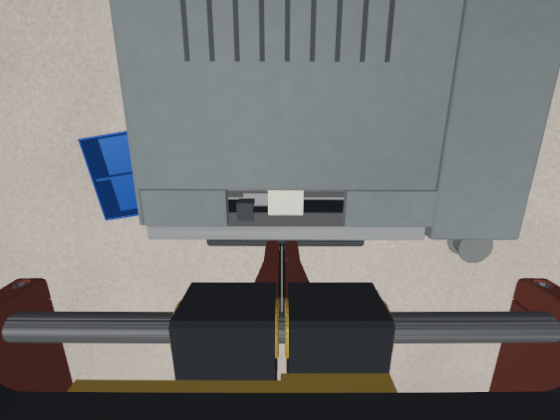

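The wrist view shows the slot spanning columns 228–345 and rows 190–226, with the pad at (286,203), the tooth at (245,209) and the fingers below at (283,245). I'll measure the slot relative to the tool.

```bash
python3 - <<'E' 2>/dev/null
from h import *
W=np.load("w1.npy"); s=get_state(); R=np.array(s["tcp_rot"]); D=(W-s["tcp_pos"])@R   # tool frame
def med(a): return np.nanmedian(a.reshape(-1,3),0).round(4)
for u in(250,285,320,335): # column scan: where z drops below .19
    c=[(v,round(D[v,u,0]*1e3,1),round(W[v,u,2]*1e3)) for v in range(184,246,2)]; print(u,c)
print("row206",[(u,round(D[206,u,1]*1e3,1),round(W[206,u,2]*1e3)) for u in list(range(222,234,2))+list(range(262,310,4))+list(range(338,352,2))])
print("pad",med(D[197:212,272:300]),med(W[197:212,272:300]))
P=W[60:180,150:430].reshape(-1,3); print("top z",np.nanmedian(P[:,2]))
# front edge line yaw
e=[]
for u in list(range(160,225,5))+list(range(350,420,5)):
    v=max(v for v in range(200,245) if abs(W[v,u,2]-.2)<.006); e.append(W[v,u,:2])
vx,vy,_,_=cv2.fitLine(np.float32(e),cv2.DIST_HUBER,0,.01,.01).ravel(); print("edge dir deg",np.degrees(np.arctan2(vx,-vy))%180, "tool yaw",np.degrees(np.arctan2(R[1,0],R[0,0])))
E
python3 - <<'E' 2>&1 | grep -v Warn
from h import *
W=np.load("w1.npy"); s=get_state(); R=np.array(s["tcp_rot"]); D=(W-s["tcp_pos"])@R
print("nan frac",np.isnan(W[...,2]).mean())
def med(a): return np.nanmedian(a.reshape(-1,3),0).round(4)
f=lambda a:np.round(a*1e3).tolist()
for u in(285,325): print(u,f(np.c_[D[184:246:3,u,0],W[184:246:3,u,2]]))
U=list(range(222,234,2))+list(range(262,310,4))+list(range(338,352,2))
print("row206",f(np.c_[D[206,U,1],W[206,U,2]]))
print("pad",med(D[197:212,272:300]),med(W[197:212,272:300]))
print("top z",np.nanmedian(W[60:180,150:430,2]))
e=[]
for u in list(range(160,225,5))+list(range(350,420,5)):
    v=[v for v in range(200,245) if abs(W[v,u,2]-.2)<.006]
    if v: e.append(W[max(v),u,:2])
vx,vy,_,_=cv2.fitLine(np.float32(e),cv2.DIST_HUBER,0,.01,.01).ravel(); print(len(e),"edge yaw",np.degrees(np.arctan2(vx,-vy)),"tool yaw",np.degrees(np.arctan2(R[1,0],R[0,0])))
E
```

```text
nan frac 0.004022108843537415
285 [[24.0, 201.0], [21.0, 199.0], [13.0, 176.0], [10.0, 174.0], [7.0, 175.0], [4.0, 176.0], [1.0, 175.0], [-2.0, 177.0], [-5.0, 176.0], [-8.0, 177.0], [-12.0, 175.0], [-16.0, 174.0], [-16.0, 182.0], [-16.0, 192.0], [-16.0, 199.0], [-19.0, 200.0], [-22.0, 200.0], [-25.0, 200.0], [-28.0, 200.0], [11.0, 301.0], [11.0, 305.0]]
325 [[24.0, 200.0], [21.0, 200.0], [-16.0, 48.0], [-16.0, 66.0], [-16.0, 84.0], [-19.0, 87.0], [-19.0, 103.0], [-19.0, 116.0], [-18.0, 131.0], [-19.0, 142.0], [-16.0, 161.0], [-16.0, 173.0], [-15.0, 184.0], [-16.0, 191.0], [-16.0, 200.0], [-19.0, 199.0], [-22.0, 200.0], [-25.0, 200.0], [-28.0, 200.0], [-44.0, 169.0], [-47.0, 171.0]]
row206 [[-53.0, 202.0], [-52.0, 200.0], [-50.0, 199.0], [-50.0, 189.0], [-60.0, 124.0], [-58.0, 121.0], [-22.0, 122.0], [-17.0, 122.0], [-10.0, 176.0], [-6.0, 176.0], [-2.0, 178.0], [2.0, 176.0], [6.0, 176.0], [10.0, 175.0], [14.0, 176.0], [18.0, 176.0], [22.0, 175.0], [30.0, 122.0], [69.0, 120.0], [71.0, 121.0], [73.0, 122.0], [60.0, 192.0], [60.0, 200.0], [62.0, 200.0], [64.0, 200.0]]
pad [-0.0013  0.0046  0.1237] [0.563  0.083  0.1754]
top z 0.20002389450122787
27 edge yaw 10.919687 tool yaw 11.262706283208196
```

Call:
carry_out:
  targets:
    - [0.001, 0.005, 0.01, 0.004]
    - [0.001, 0.005, 0.025, 0.004]
    - [0.001, 0.005, 0.045, 0.004]
    - [0.001, 0.005, 0.065, 0.004]
    - [0.001, 0.005, 0.082, 0.004]
    - [0.001, 0.005, 0.095, 0.004]
    - [0.001, 0.005, 0.105, 0.004]
    - [0.001, 0.005, 0.112, 0.004]
    - [0.001, 0.005, 0.116, 0.004]
    - [0.001, 0.005, 0.118, 0.004]

```text
t: 3.15
tcp_pos: [0.5652, 0.0801, 0.1816]
tcp_rot: [[0.982, 0.188, 0.0], [0.188, -0.982, 0.0], [0.0, 0.0, -1.0]]
contact_force: [-0.6, -0.7, 0.0]
width: 0.0004
finger_force: 0.0
```

Call:
carry_out:
  targets:
    - [0, 0, 0, 0]
    - [0, 0, 0.0005, 0]
    - [0, 0, 0.001, 0]
    - [0, 0, 0.0015, 0]
    - [0, 0, 0.002, 0]
    - [0, 0, 0.0025, 0]
    - [0, 0, 0.003, 0]
    - [0, 0, 0.003, 0]
    - [0, 0, 0.003, 0]
    - [0, 0, 0.003, 0]

```text
t: 4.15
tcp_pos: [0.5651, 0.0802, 0.1787]
tcp_rot: [[0.982, 0.188, 0.0], [0.188, -0.982, 0.0], [0.0, -0.0, -1.0]]
contact_force: [0.6, 0.1, -0.7]
width: 0.0001
finger_force: 0.0
```

Call:
carry_out:
  targets:
    - [0, -0.001, 0.0005, 0]
    - [0, -0.002, 0.001, 0]
    - [0, -0.002, 0.0015, 0]
    - [0, -0.002, 0.002, 0]
    - [0, -0.002, 0.002, 0]
    - [0, -0.002, 0.002, 0]
    - [0, -0.002, 0.002, 0]
    - [0, -0.002, 0.002, 0]
    - [0, -0.002, 0.002, 0]
    - [0, -0.002, 0.002, 0]

```text
t: 5.15
tcp_pos: [0.5647, 0.0821, 0.1767]
tcp_rot: [[0.982, 0.188, 0.0], [0.188, -0.982, -0.0], [0.0, 0.0, -1.0]]
contact_force: [0.4, -0.3, 0.5]
width: 0.0006
finger_force: 0.0
```

Call:
carry_out:
  targets:
    - [0, 0, 0.0005, 0]
    - [0, 0, 0.001, 0]
    - [0, 0, 0.001, 0]
    - [0, 0, 0.001, 0]
    - [0, 0, 0.001, 0]
    - [0, 0, 0.001, 0]
    - [0, 0, 0.001, 0]
    - [0, 0, 0.001, 0]
    - [0, 0, 0.001, 0]
    - [0, 0, 0.001, 0]

```text
t: 6.15
tcp_pos: [0.5648, 0.0822, 0.1757]
tcp_rot: [[0.982, 0.188, 0.0], [0.188, -0.982, 0.0], [0.0, -0.0, -1.0]]
contact_force: [-0.3, -1.3, 5.0]
width: 0.0005
finger_force: 2.0
```

Call:
carry_out:
  targets:
    - [0, 0, 0.0005, 0]
    - [0, 0, 0.001, 0]
    - [0, 0, 0.001, 0]
    - [0, 0, 0.001, 0]
    - [0, 0, 0.001, 0]
    - [0, 0, 0.001, 0]
    - [0, 0, 0.001, 0]
    - [0, 0, 0.001, 0]
    - [0, 0, 0.001, 0]
    - [0, 0, 0.001, 0]

```text
t: 7.15
tcp_pos: [0.5647, 0.0821, 0.1747]
tcp_rot: [[0.982, 0.188, 0.0], [0.188, -0.982, -0.0], [0.0, 0.0, -1.0]]
contact_force: [-1.6, -0.1, 4.2]
width: 0.0008
finger_force: 2.3
```

Call:
carry_out:
  targets:
    - [0, 0, 0.001, 0]
    - [0, 0, 0.002, 0]
    - [0, 0, 0.003, 0]
    - [0, 0, 0.004, 0]
    - [0, 0, 0.005, 0]
    - [0, 0, 0.0055, 0]
    - [0, 0, 0.006, 0]
    - [0, 0, 0.006, 0]
    - [0, 0, 0.006, 0]
    - [0, 0, 0.006, 0]

```text
t: 8.15
tcp_pos: [0.5648, 0.0822, 0.169]
tcp_rot: [[0.982, 0.188, 0.0], [0.188, -0.982, -0.0], [0.0, 0.0, -1.0]]
contact_force: [-1.7, -0.4, 6.9]
width: 0.0003
finger_force: 3.7
```

Call:
carry_out:
  targets:
    - [0, 0, 0.0005, 0]
    - [0, 0, 0.001, 0]
    - [0, 0, 0.001, 0]
    - [0, 0, 0.0015, 0]
    - [0, 0, 0.0015, 0]
    - [0, 0, 0.0015, 0]
    - [0, 0, 0.0015, 0]
    - [0, 0, 0.0015, 0]
    - [0, 0, 0.0015, 0]
    - [0, 0, 0.0015, 0]

```text
t: 9.15
tcp_pos: [0.5648, 0.0822, 0.1676]
tcp_rot: [[0.982, 0.188, 0.0], [0.188, -0.982, -0.0], [0.0, 0.0, -1.0]]
contact_force: [-1.9, -0.7, 7.3]
width: 0.0009
finger_force: 4.0
```

Call:
carry_out:
  targets:
    - [-0.001, 0, 0, 0]
    - [-0.002, 0, 0.0001, 0]
    - [-0.003, 0, 0.0002, 0]
    - [-0.004, 0, 0.0002, 0]
    - [-0.005, 0, 0.0003, 0]
    - [-0.006, 0, 0.0003, 0]
    - [-0.007, 0, 0.0004, 0]
    - [-0.008, 0, 0.0004, 0]
    - [-0.009, 0, 0.0005, 0]
    - [-0.01, 0, 0.0005, 0]

```text
t: 10.15
tcp_pos: [0.5594, 0.0814, 0.1687]
tcp_rot: [[0.982, 0.188, 0.01], [0.188, -0.982, 0.003], [0.01, -0.001, -1.0]]
contact_force: [7.9, 1.7, 5.3]
width: 0.0007
finger_force: 5.0
```

Call:
carry_out:
  targets:
    - [-0.001, 0, 0, 0]
    - [-0.002, 0, 0.0001, 0]
    - [-0.003, 0, 0.0002, 0]
    - [-0.004, 0, 0.0002, 0]
    - [-0.005, 0, 0.0003, 0]
    - [-0.006, 0, 0.0003, 0]
    - [-0.006, 0, 0.0003, 0]
    - [-0.006, 0, 0.0003, 0]
    - [-0.006, 0, 0.0003, 0]
    - [-0.006, 0, 0.0003, 0]

```text
t: 11.15
tcp_pos: [0.5536, 0.0803, 0.1685]
tcp_rot: [[0.982, 0.188, 0.01], [0.188, -0.982, 0.003], [0.01, -0.001, -1.0]]
contact_force: [7.4, 1.1, 6.8]
width: 0.0004
finger_force: 4.9
```

Call:
carry_out:
  targets:
    - [0, 0, 0.0005, 0]
    - [0, 0, 0.001, 0]
    - [0, 0, 0.0013, 0]
    - [-0.001, 0, 0.0014, 0]
    - [-0.002, 0, 0.0015, 0]
    - [-0.003, 0, 0.0015, 0]
    - [-0.004, 0, 0.0016, 0]
    - [-0.004, 0, 0.0016, 0]
    - [-0.004, 0, 0.0016, 0]
    - [-0.004, 0, 0.0016, 0]

```text
t: 12.15
tcp_pos: [0.55, 0.0796, 0.1672]
tcp_rot: [[0.982, 0.188, 0.011], [0.188, -0.982, 0.003], [0.011, -0.001, -1.0]]
contact_force: [7.0, 0.5, 8.3]
width: 0.0007
finger_force: 5.0
```

```bash
python3 - <<'E' 2>&1 | grep -v Warn
from h import *
a=np.radians(11.0); ex=np.array([np.cos(a),np.sin(a)]); ey=np.array([-ex[1],ex[0]])
for n in("scene","top"):
    im,W,s=cloud(n); W0=np.load(n+".npy")
    for B,t in((W0,"old"),(W,"new")):
        D=B[...,:2]-np.array([.67,.062]); X=D@ex; Y=D@ey; Z=B[...,2]
        m=(abs(Z-.199)<.008)&(X<-.115)&(X>-.18)&(((Y>-.06)&(Y<-.02))|((Y>.11)&(Y<.16)))
        q=X[m]; print(n,t,m.sum(),np.percentile(q,[1,5,50]).round(4))
print(s["tcp_pos"],s["contact_force"])
E
```

```text
scene old 338 [-0.1325 -0.1321 -0.1247]
scene new 177 [-0.1456 -0.1451 -0.1378]
top old 297 [-0.1306 -0.1301 -0.1233]
top new 166 [-0.1431 -0.1425 -0.1372]
[0.55000015 0.07964849 0.16725663] [7.43663326 1.53112497 7.59051942]
```

Call:
carry_out:
  targets:
    - [-0.0005, 0, 0, 0]
    - [-0.001, 0, 0.0001, 0]
    - [-0.0015, 0, 0.0001, 0]
    - [-0.002, 0, 0.0002, 0]
    - [-0.0025, 0, 0.0002, 0]
    - [-0.003, 0, 0.0003, 0]
    - [-0.0035, 0, 0.0003, 0]
    - [-0.0035, 0, 0.0003, 0]
    - [-0.0035, 0, 0.0003, 0]
    - [-0.0035, 0, 0.0003, 0]

```text
t: 13.25
tcp_pos: [0.5465, 0.079, 0.1669]
tcp_rot: [[0.982, 0.188, 0.011], [0.188, -0.982, 0.003], [0.011, -0.001, -1.0]]
contact_force: [6.4, 0.5, 8.1]
width: 0.0005
finger_force: 4.8
```

```bash
python3 - <<'E' 2>&1 | grep -v Warn
from h import *
a=np.radians(11.0); ex=np.array([np.cos(a),np.sin(a)]); ey=np.array([-ex[1],ex[0]])
for n in("scene","top"):
    im,W,s=cloud(n)
    D=W[...,:2]-np.array([.67,.062]); X=D@ex; Y=D@ey; Z=W[...,2]
    m=(abs(Z-.199)<.008)&(X<-.115)&(X>-.18)&(((Y>-.06)&(Y<-.02))|((Y>.11)&(Y<.16)))
    print(n,m.sum(),np.percentile(X[m],[1,5,50]).round(4))
print(s["tcp_pos"],s["contact_force"])
E
```

```text
scene 172 [-0.1502 -0.1491 -0.1419]
top 167 [-0.1474 -0.1467 -0.1415]
[0.54656191 0.07896843 0.16693033] [7.21467108 1.99156055 7.63327257]
```

Call:
carry_out:
  targets:
    - [0, 0, -0.001, 0]
    - [0, 0, -0.003, 0]
    - [0, 0, -0.005, 0]
    - [0, 0, -0.007, 0]
    - [0, 0, -0.009, 0]
    - [0, 0, -0.011, 0]
    - [0, 0, -0.013, 0]
    - [0, 0, -0.015, 0]
    - [0, 0, -0.015, 0]
    - [0, 0, -0.015, 0]

```text
t: 14.35
tcp_pos: [0.5415, 0.0777, 0.1793]
tcp_rot: [[0.982, 0.188, -0.0], [0.188, -0.982, -0.0], [-0.0, 0.0, -1.0]]
contact_force: [2.5, 0.5, 0.3]
width: 0.0007
finger_force: 1.2
```

```bash
python3 - <<'E' 2>&1 | grep -v Warn
from h import *
a=np.radians(10.9); ex=np.array([np.cos(a),np.sin(a)]); ey=np.array([-ex[1],ex[0]])
im,W,s=cloud("scene"); cv2.imwrite("pics/s2.png",cv2.resize(im[120:300,120:400,::-1],None,fx=2.5,fy=2.5))
D=W[...,:2]-np.array([.67,.062]); X=D@ex; Y=D@ey; Z=W[...,2]
m=(abs(Z-.199)<.008)&(X<-.115)&(X>-.18)&(((Y>-.06)&(Y<-.02))|((Y>.11)&(Y<.16)))
print(m.sum(),np.percentile(X[m],[1,5,50]).round(4))
p=np.array(s["tcp_pos"]); print(p,s["contact_force"])
slot=np.array([.5632,.0878])@ex+.001   # ex-coordinate of slot centre
hx=slot-.017; print("tool x from hinge",p[:2]@ex-hx)
r=.137; th=np.r_[.15:1.45:14j]
print(np.c_[th,-r*np.sin(th)+.010,.045+r*np.cos(th)].round(4).tolist())
E
```

```text
178 [-0.1544 -0.1535 -0.1459]
[0.54152778 0.07765726 0.17932351] [2.45381486 0.5440184  0.31445241]
tool x from hinge -0.007199175211159536
[[0.15, -0.0105, 0.1805], [0.25, -0.0239, 0.1777], [0.35, -0.037, 0.1737], [0.45, -0.0496, 0.1684], [0.55, -0.0616, 0.1618], [0.65, -0.0729, 0.1541], [0.75, -0.0834, 0.1452], [0.85, -0.0929, 0.1354], [0.95, -0.1014, 0.1247], [1.05, -0.1088, 0.1132], [1.15, -0.115, 0.101], [1.25, -0.12, 0.0882], [1.35, -0.1237, 0.075], [1.45, -0.126, 0.0615]]
```

View pics/s2.png

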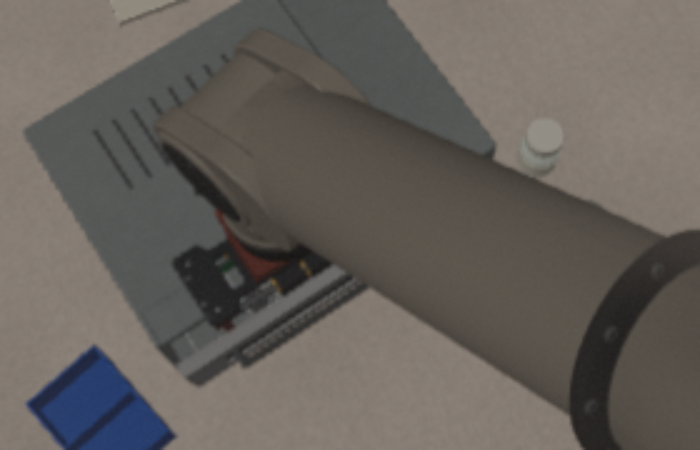

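Call:
carry_out:
  targets:
    - [-0.004, 0, 0.0005, 0]
    - [-0.008, 0, 0.0012, 0]
    - [-0.012, 0, 0.002, 0]
    - [-0.017, 0, 0.0034, 0]
    - [-0.0224, 0, 0.005, 0]
    - [-0.0276, 0, 0.0066, 0]
    - [-0.0327, 0, 0.0085, 0]
    - [-0.0377, 0, 0.0106, 0]
    - [-0.0413, 0, 0.0123, 0]
    - [-0.045, 0, 0.014, 0]

```text
t: 15.4
tcp_pos: [0.4971, 0.0692, 0.1653]
tcp_rot: [[0.982, 0.188, -0.0], [0.188, -0.982, -0.0], [-0.0, 0.0, -1.0]]
contact_force: [2.3, 0.0, -0.2]
width: 0.0005
finger_force: 0.9
```

Call:
carry_out:
  targets:
    - [-0.0048, 0, 0.0026, 0]
    - [-0.0094, 0, 0.0054, 0]
    - [-0.0139, 0, 0.0084, 0]
    - [-0.0183, 0, 0.0115, 0]
    - [-0.0226, 0, 0.0148, 0]
    - [-0.0267, 0, 0.0183, 0]
    - [-0.0307, 0, 0.022, 0]
    - [-0.0346, 0, 0.0258, 0]
    - [-0.037, 0, 0.0284, 0]
    - [-0.039, 0, 0.031, 0]

```text
t: 16.4
tcp_pos: [0.4586, 0.0619, 0.1342]
tcp_rot: [[0.982, 0.188, -0.001], [0.188, -0.982, -0.0], [-0.001, 0.0, -1.0]]
contact_force: [-0.4, -0.5, -0.2]
width: 0.0003
finger_force: 0.5
```

```bash
cat >> h.py <<'E'
def door(save=None):
    a=np.radians(10.9); ex=np.array([np.cos(a),np.sin(a)]); ey=np.array([-ex[1],ex[0]])
    hx=np.array([.5632,.0878])@ex+.001-.017; yc=np.array([.5632,.0878])@ey
    for n in("scene","top"):
        im,W,s=cloud(n)
        X=W[...,:2]@ex-hx; Y=W[...,:2]@ey-yc; Z=W[...,2]-.045
        m=(X<-.03)&(X>-.19)&(abs(Y)<.12)&(Z>0)&(Z<.155)&(np.hypot(X,Z)<.158)
        t=np.arctan2(-X[m],Z[m]); print(n,m.sum(),"theta pct",np.percentile(t,[5,25,50,75,95]).round(3))
        if save==n: cv2.imwrite(f"pics/{save}_{s['t']:.1f}.png",im[...,::-1])
    p=np.array(s["tcp_pos"]); x=p[:2]@ex-hx-.010; z=p[2]-.045
    print("tip corner theta,r",np.arctan2(-x,z),np.hypot(x,z),p,s["contact_force"])
E
python3 -c "from h import *; door('top')"; ls pics
```

```text
scene 962 theta pct [0.85  0.865 0.877 0.906 0.953]
top 726 theta pct [0.834 0.851 0.863 0.883 0.931]
tip corner theta,r 0.8553630285368655 0.13533279409379825 [0.45807808 0.06175477 0.13377081] [-0.31855818  0.11941549  0.47917335]
s2.png
scene.png
top.png
top_16.4.png
w1.png
```

Call:
carry_out:
  targets:
    - [-0.002, 0, 0.0035, 0]
    - [-0.004, 0, 0.0072, 0]
    - [-0.006, 0, 0.0115, 0]
    - [-0.0078, 0, 0.0155, 0]
    - [-0.0092, 0, 0.0193, 0]
    - [-0.0106, 0, 0.023, 0]
    - [-0.012, 0, 0.0268, 0]
    - [-0.013, 0, 0.0303, 0]
    - [-0.0138, 0, 0.0335, 0]
    - [-0.0145, 0, 0.0366, 0]

```text
t: 17.5
tcp_pos: [0.4448, 0.0592, 0.0976]
tcp_rot: [[0.982, 0.188, -0.0], [0.188, -0.982, -0.0], [-0.0, 0.0, -1.0]]
contact_force: [0.2, 0.7, 1.1]
width: 0.0006
finger_force: 0.3
```

```bash
python3 -c "from h import *; door()"
```

```text
scene 1328 theta pct [1.131 1.153 1.166 1.19  1.238]
top 1084 theta pct [1.108 1.137 1.152 1.174 1.228]
tip corner theta,r 1.1483882318690433 0.12725549015208137 [0.44441005 0.0591189  0.09716942] [-0.09679294 -1.05837668 -0.00538132]
```

Call:
carry_out:
  targets:
    - [-0.0008, 0, 0.0035, 0]
    - [-0.0014, 0, 0.007, 0]
    - [-0.002, 0, 0.0105, 0]
    - [-0.0026, 0, 0.014, 0]
    - [-0.003, 0, 0.0175, 0]
    - [-0.0034, 0, 0.021, 0]
    - [-0.0037, 0, 0.024, 0]
    - [-0.004, 0, 0.027, 0]
    - [-0.004, 0, 0.0295, 0]
    - [-0.004, 0, 0.031, 0]

```text
t: 18.6
tcp_pos: [0.4409, 0.0585, 0.0666]
tcp_rot: [[0.982, 0.188, -0.0], [0.188, -0.982, -0.0], [-0.0, -0.0, -1.0]]
contact_force: [-0.2, -0.1, 0.1]
width: 0.0002
finger_force: 0.1
```

Call:
carry_out:
  targets:
    - [0, 0, 0.001, 0]
    - [0, 0, 0.002, 0]
    - [0, 0, 0.003, 0]
    - [0, 0, 0.004, 0]
    - [0, 0, 0.0045, 0]
    - [0, 0, 0.005, 0]
    - [0, 0, 0.005, 0]
    - [0, 0, 0.005, 0]
    - [0, 0, 0.005, 0]
    - [0, 0, 0.005, 0]

```text
t: 19.6
tcp_pos: [0.441, 0.0585, 0.0619]
tcp_rot: [[0.982, 0.188, 0.0], [0.188, -0.982, -0.0], [0.0, 0.0, -1.0]]
contact_force: [0.3, -0.3, -0.3]
width: 0.0007
finger_force: 0.0
```

```bash
python3 -c "from h import *; door()"
```

```text
scene 1520 theta pct [1.401 1.431 1.445 1.467 1.519]
top 1247 theta pct [1.379 1.416 1.432 1.452 1.509]
tip corner theta,r 1.4306299882391147 0.12075757793391328 [0.44096329 0.05849268 0.06187078] [-0.47026518 -0.42749866  0.32059173]
```

Near the stop now, so I'll creep until the buffers push back.

Call:
carry_out:
  targets:
    - [0, 0, 0.0005, 0]
    - [0, 0, 0.001, 0]
    - [0, 0, 0.0015, 0]
    - [0, 0, 0.002, 0]
    - [0, 0, 0.002, 0]
    - [0, 0, 0.002, 0]
    - [0, 0, 0.002, 0]
    - [0, 0, 0.002, 0]
    - [0, 0, 0.002, 0]
    - [0, 0, 0.002, 0]

```text
t: 20.7
tcp_pos: [0.4409, 0.0585, 0.0599]
tcp_rot: [[0.982, 0.188, -0.0], [0.188, -0.982, -0.0], [-0.0, 0.0, -1.0]]
contact_force: [-0.8, -1.1, 1.2]
width: 0.0006
finger_force: 0.8
```

Call:
carry_out:
  targets:
    - [0, 0, 0.0005, 0]
    - [0, 0, 0.001, 0]
    - [0, 0, 0.001, 0]
    - [0, 0, 0.001, 0]
    - [0, 0, 0.001, 0]
    - [0, 0, 0.001, 0]
    - [0, 0, 0.001, 0]
    - [0, 0, 0.001, 0]
    - [0, 0, 0.001, 0]
    - [0, 0, 0.001, 0]

```text
t: 21.7
tcp_pos: [0.4409, 0.0585, 0.0595]
tcp_rot: [[0.982, 0.188, 0.0], [0.188, -0.982, -0.001], [-0.0, 0.001, -1.0]]
contact_force: [-2.8, -0.9, 10.6]
width: 0.0004
finger_force: 5.7
```

Call:
carry_out:
  targets:
    - [0, 0, -0.002, 0]
    - [0, 0, -0.006, 0]
    - [0, 0, -0.015, 0]
    - [0, 0, -0.03, 0]
    - [0, 0, -0.055, 0]
    - [0, 0, -0.08, 0]
    - [0, 0, -0.11, 0]
    - [0, 0, -0.14, 0]
    - [0, 0, -0.165, 0]
    - [0, 0, -0.18, 0]

```text
t: 22.7
tcp_pos: [0.4416, 0.0588, 0.2415]
tcp_rot: [[0.982, 0.188, 0.003], [0.188, -0.982, 0.0], [0.003, 0.0, -1.0]]
contact_force: [0.2, 0.5, 0.6]
width: 0.0006
finger_force: 0.0
```

```bash
python3 -c "from h import *; door('top')
for n,l in(('scene',((173,337),(288,160))),('top',((213,361),(252,360),(234,153)))):
    W=cloud(n)[1]; W0=np.load(n+'.npy'); print([(W[a]-W0[a]).round(3) for a in l])"; ls pics
```

```text
scene 1980 theta pct [1.415 1.446 1.46  1.478 1.518]
top 790 theta pct [1.409 1.431 1.447 1.465 1.512]
tip corner theta,r 0.5367501667337401 0.23045535038579965 [0.44261761 0.05905544 0.24304757] [ 1.08111855 -0.13190371  0.95188889]
[array([ 0., -0., -0.]), array([-0.001, -0.001,  0.003])]
[array([ 0., -0., -0.]), array([-0.,  0.,  0.]), array([-0.   , -0.001,  0.003])]
s2.png
scene.png
top.png
top_16.4.png
top_22.8.png
w1.png
```

Call:
carry_out:
  targets:
    - [0, 0, 0, 0]
    - [0, 0, 0, 0]
    - [0, 0, 0, 0]
    - [0, 0, 0, 0]
    - [0, 0, 0, 0]
    - [0, 0, 0, 0]
    - [0, 0, 0, 0]
    - [0, 0, 0, 0]
    - [0, 0, 0, 0]
    - [0, 0, 0, 0]

```text
t: 23.9
tcp_pos: [0.441, 0.0585, 0.2389]
tcp_rot: [[0.982, 0.188, 0.0], [0.188, -0.982, 0.0], [0.0, 0.0, -1.0]]
contact_force: [-0.8, -0.0, -0.8]
width: 0.0009
finger_force: 0.0
```

The door reads about 1.45 rad, the other items haven't moved, and the arm is clear.

```bash
python3 -c "from cell import *; print(sign_off())"
```

```text
the job is handed in; nothing more can be done
None
```

The oven door is open and resting on its stop at about 1.45 rad; I pressed the pad only to about 8 N to release the hook, the spool, bin and jar did not move, the arm is clear, and the job was handed in at about 24 s.

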